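Swab the lid seam of an exhibit cash box

TASK

Take the fresh swab with the orange cap out of its tube and wipe its foam head lightly and slowly (about 3 cm a second) along the lid seam of the grey cash box in one round: from beside the green dot, down that side, round the corner and along the front up to the hasp, lift over the hasp without touching it, then on along the front and up the other side to beside the red dot. Keep the head on the seam, touching the box nowhere else, then put the swab back fully home in the tube it came from and let go. Do not shift the box or disturb the blue-capped swabs or anything else on the bench.

Things in the scene. Friction and masses are not known exactly. Their poses are not given: they have to be found in the camera images.
- swab: the fresh swab: orange cap and grip, thin white stem, white foam head; about 40 g. Stands upright, head down, in one of the rack's tubes. Origin on its axis at the underside of the cap, which rests on the tube's rim 78 mm above the bench; z up. Cap: disc 30 mm across, z 0 to 10 mm. A tapered plug (18 mm across, 12 mm at its end) reaches 7 mm below the origin, into the tube
- grip (a point): middle of the fresh swab's square grip, 31 mm above the swab's origin; the grip is 16 x 16 mm with its sides along the swab's x and y axes and 42 mm high, directly above the cap disc
- head (a point): centre of the round end of the fresh swab's foam head (10 mm across), on its axis; 57 mm below the swab's origin when not pressed, the lowest point of the foam being 5 mm lower still (62 mm). The head gives along the swab's axis like a spring, up to 9 mm: 0.4 N to begin, then 0.2 N more per mm; beyond 9 mm it is hard
- swab_head: the fresh swab's white foam head, 10 mm across and 24 mm high; origin at its lowest point, z up along the swab's axis
- used_a: a used swab in the rack, like the fresh one but with a blue cap and grip; same origin and sizes. To be left alone
- used_b: another used swab with a blue cap and grip, in the third tube; same origin and sizes. To be left alone
- rack: light-blue rack, 66 x 166 x 58 mm high, fixed to the bench, holding three clear upright tubes in a row along its y axis at y = -50, 0 and +50 mm. Tubes: outside 30 mm, bore 24 mm, rims 78 mm above the bench, inner floor at 12 mm. Origin on the bench at its centre
- box: grey steel cash box, closed, 110 (x) x 150 (y) x 70 mm high, 1.8 kg, loose on the bench. Origin at the centre of its underside, z up; hasp on its front at -x, hinges at +x. The lid seam is a dark groove 3 mm wide in the flat top (z = 70 mm): centre line along y = +66 mm (side with the green dot), x = -46 mm (front) and y = -66 mm (side with the red dot)
- handle (a point): top middle of the black carrying handle standing on the box's lid (box x = 5, y = 0, z = 105 mm); the handle spans box y -40 to +40 mm and is 8 mm thick. A brass lock 15 mm across stands 3 mm proud of the lid at box x = -26, y = 30 mm; the green and red dots, 10 mm across, lie on the lid at box x = 34, y = +53 and -53 mm
- hasp: steel hasp strap of the box, fixed to it, with the box's frame and origin: 26 mm wide (y -13 to +13 mm), it lies across the front seam from x = -12 to -59 mm, its top at z = 74 mm, and folds down the front
- seam_start (a point): point on the seam beside the green dot where the wipe starts (box x = 36, y = 66, z = 70 mm)
- seam_corner1 (a point): seam corner at the front, green-dot side (box x = -46, y = 66, z = 70 mm)
- seam_corner2 (a point): seam corner at the front, red-dot side (box x = -46, y = -66, z = 70 mm)
- seam_finish (a point): point on the seam beside the red dot where the wipe ends (box x = 36, y = -66, z = 70 mm)
- wash_bottle: bystander: white wash bottle 56 mm in diameter with a red cap and a thin red spout, spout's top 181 mm above the bench and reaching 31 mm from the axis along x; origin under its centre
- reagent_jar: bystander: amber jar with a black lid, 54 mm in diameter, 105 mm high; origin under its centre
- petri_dish: bystander: flat clear dish with lid, 94 mm in diameter, 15 mm high; origin under its centre
- microplate: bystander: white well plate, 86 x 128 x 15 mm; origin under its centre
- tube_rack: bystander: yellow block of small tubes with coloured lids, 60 x 110 x 42 mm; origin under its centre
- beaker: bystander: clear beaker 70 mm in diameter, 85 mm high; origin under its centre
- marker: bystander: grey and black marker pen lying on the bench, 138 mm long, 14 mm high, along its x axis; origin under its middle
Not all that is in view belongs to the job. What is shaped like the swab but turquoise or yellow is not meant.

How it is judged:
By the outcome, as a careful person would: the job done as asked, in the order asked, and still so for the second after the job is handed in, with the robot touching nothing.
It also fails if it takes over 72 s, if anything falls off the work surface, if the arm or the gripper's body presses on something with over 40 N, if the wrist force passes 120 N, or if a joint passes its speed limit or range.

ROBOT

A 6-joint arm with a two-finger parallel gripper is mounted at the origin on the work surface. World frame = base frame: x ahead of the robot, y to its left, z up, the work surface at z = 0. Lengths are in m, angles in rad, forces in N, time in s.
With the tool pointing down it reaches from about 0.375 to 0.9 m from the base axis. Payload 3.1 kg.
Tool frame: the origin (TCP) lies on the centre line of the jaws, within the pads' length; the fingertips stand 14 mm ahead of it and the grasp point (between the pads) lies 5 mm behind it; y points along the fingers, z is the direction in which the jaws open and shut, and the axes are right-handed (so a half turn about y gives the same grasp; the last joint's range is limited). The gripper opens to 87 mm and grips with 3 to 60 N. Pads are 19 mm wide; open, the fingers measure 117 mm over their backs; the gripper's body (75 mm by 190 mm) begins 51 mm behind the grasp point.
Start: joints at [-1.375, 0.527, 1.433, -0, 1.181, -0.178], TCP at [0.228, -0.582, 0.237] pointing down, gripper open.
Joint ranges: [-3.08, 3.08], [-0.75, 2.2], [0.22, 2.44], [-1.43, 4.57], [0, 2.65], [-2.85, 2.85]. Speed limits (rad/s): [2.79, 2.79, 3.14, 3.14, 3.14, 3.14].

INTERFACE

Orientations are given as a unit quaternion [x, y, z, w].
In Python, from rig import robot, vision gives the robot as it stands.
- The arm moves only by the shell command python3 -m crank 'ROWS' [FORCE]. ROWS is JSON, a list of rows, each a list of 7 numbers: the shift along the tool's x, y, z as a fraction of full scale, then the turn, a rotation vector about the tool's x, y, z as a fraction of full scale, then the gripper command: -1 is shut, 1 is fully open, values between are in proportion. In form: [[x, y, z, wx, wy, wz, grip], ...]. A call has 1 to 10 rows; each row is the pose to reach, as a shift and turn from the pose commanded when the call began, along the tool's axes at that moment, turning the shorter way round; what a row does not reach only later rows make up. Full scale, the value 1, is 50 cm for a shift and pi rad for a turn. A row lasts 1/8 s, in which the tool goes at most 62.5 mm and 10.7 degrees, less where a joint would pass 70% of its speed; a pose out of reach is approached as far as the arm can. A call with a number of a shift or a turn outside -1 to 1 is refused whole. A call with a gripper value outside its range is refused whole. The fingers move at their own pace and stop on an object; FORCE is the grip in N (left out, the last holds). Time passes only in rows, so rows that repeat a pose let the fingers close. It gives the time, the measured TCP pose, the force and the opening at its end, in the units of the state.
- robot.get_obs(): the state, without advancing time (a new reading comes with each control period).
- vision.camera(name): name is "side" or "top"; returns the picture (480x640x3 uint8, blue, green, red); there is no depth.
- vision.camera_info(name): a dict with "vfov" (degrees; the focal length in pixels is half the picture's height over the tangent of half this angle, whatever the lens; pixels are square), "cx", "cy" (the principal point, pixels), "world_from_camera" (4x4, takes a point from camera to world coordinates). Camera axes: x right, y up, looking along -z (the intrinsics and any distortion apply to the point x, -y, -z); pixel columns grow to the right and rows downward; lengths in m; the calibration is good to about 2 mm. A picture is of the moment at which its call begins. camera_info takes no time and is no camera call.
- robot.hand_in(): hands the job in, once; it reports no verdict.
The state is a dict: "time": time; "q": joint angles; "joint_velocities": joint speeds; "joint_torque": joint torques, N m; "position": TCP position; "tool_rot": TCP orientation; "ft_force": force on the tool from outside, world axes, zero at the start; "moment": the same for the moment, N m; "grip_width": finger opening in m.
Only numpy, scipy, OpenCV 4.12 (cv2) and the standard library are available. Lean on these libraries where they do the work, as an engineer would, in place of code of your own. Each camera call takes 0.05 s, during which the arm holds its last target.

## Working session

There is one attempt and no reset: what is moved stays moved. The work goes in short steps, Python scripts to look and compute and a shell command to move; the robot and the scene stay as the last step left them, time stands still between calls to the robot, and variables do not carry over. Pictures are saved under pics/ and viewed, and the job is handed in when it is done.

```bash
ls; mkdir -p pics
python3 - <<'E'
from rig import robot, vision
import cv2,json
print(robot.get_obs())
for n in("side","top"):
    im=vision.camera(n); cv2.imwrite(f"pics/{n}0.png",im); print(n,vision.camera_info(n))
E
```

```text
pics
{'time': 0.0, 'q': array([-1.37549606e+00,  5.28475687e-01,  1.43388436e+00, -2.10667363e-05,
        1.18137213e+00, -1.78511332e-01]), 'joint_velocities': array([1.08060384e-03, 1.62962256e-03, 1.92878698e-04, 1.22356334e-03,
       4.24377414e-04, 2.99558890e-05]), 'joint_torque': array([-3.57984318e-04, -4.40045500e+01, -1.76592225e+01,  6.30501215e-02,
        5.81917330e-02, -1.73940371e-04]), 'position': array([ 0.22810869, -0.58114633,  0.23557145]), 'tool_rot': array([-0.13141016,  0.69554717, -0.69403446,  0.13138369]), 'ft_force': array([ 0.64975739, -0.14199347,  0.57271302]), 'moment': array([0.03851008, 0.02875881, 0.03407486]), 'grip_width': 0.08716016259776217}
side {'vfov': 44.836352679465854, 'cx': 317.4985572297916, 'cy': 241.18210402731543, 'world_from_camera': array([[ 0.93094994,  0.20114473, -0.30475072,  0.15674929],
       [-0.36496011,  0.48587417, -0.79418537, -1.11109031],
       [-0.0116757 ,  0.85056869,  0.52573433,  0.83149973],
       [ 0.        ,  0.        ,  0.        ,  1.        ]])}
top {'vfov': 52.697774236344706, 'cx': 320.87402126514627, 'cy': 240.050304107839, 'world_from_camera': array([[ 1.49326974e-02,  9.80550842e-01, -1.95696346e-01,
         3.27975733e-01],
       [-9.99886086e-01,  1.50740100e-02, -7.67327221e-04,
        -1.09827541e-02],
       [ 2.19752532e-03,  1.95685512e-01,  9.80664240e-01,
         1.31604220e+00],
       [ 0.00000000e+00,  0.00000000e+00,  0.00000000e+00,
         1.00000000e+00]])}
```

View pics/side0.png

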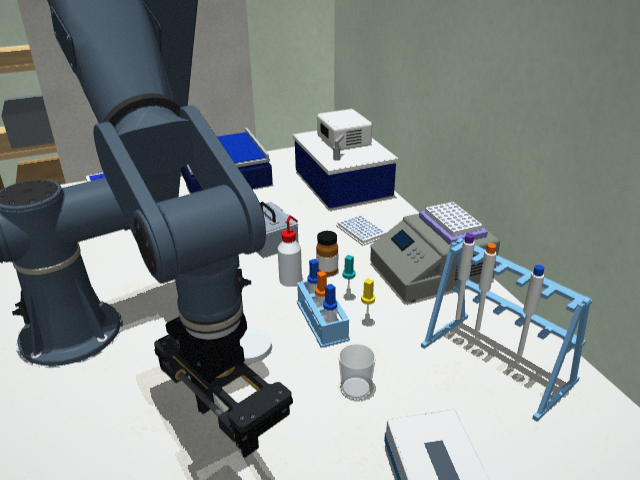

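View pics/top0.png

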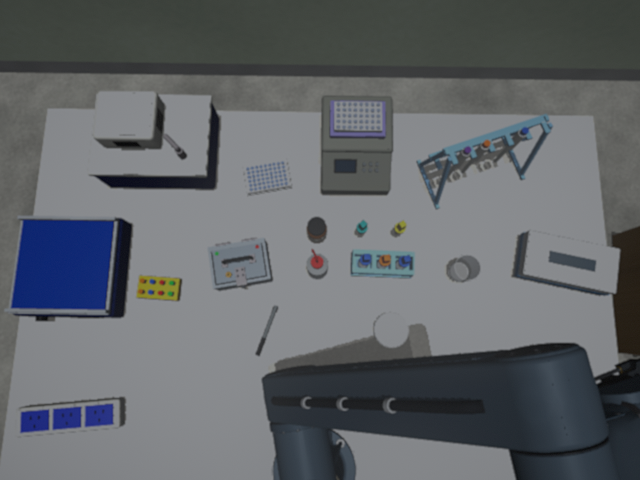

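The top view shows the rack at about (383,263) with an orange cap between two blue ones, and the cash box at about (240,263). The wash bottle is at (317,265), the jar at (317,230), and the turquoise and yellow decoys are at (362,227) and (400,227). Next I'll enlarge these.

Run:
```python
import cv2
t=cv2.imread("pics/top0.png"); s=cv2.imread("pics/side0.png")
cv2.imwrite("pics/c1.png",cv2.resize(t[225:305,190:290],None,fx=7,fy=7,interpolation=cv2.INTER_CUBIC))
cv2.imwrite("pics/c2.png",cv2.resize(t[215:290,340:430],None,fx=7,fy=7,interpolation=cv2.INTER_CUBIC))
cv2.imwrite("pics/c3.png",cv2.resize(s[190:350,245:395],None,fx=3.7,fy=3.7,interpolation=cv2.INTER_CUBIC))
```

```text
(no output)
```

View pics/c1.png

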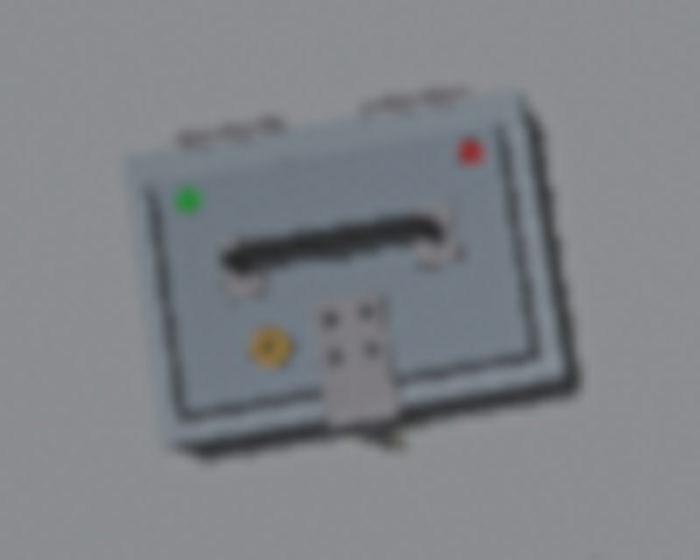

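View pics/c2.png

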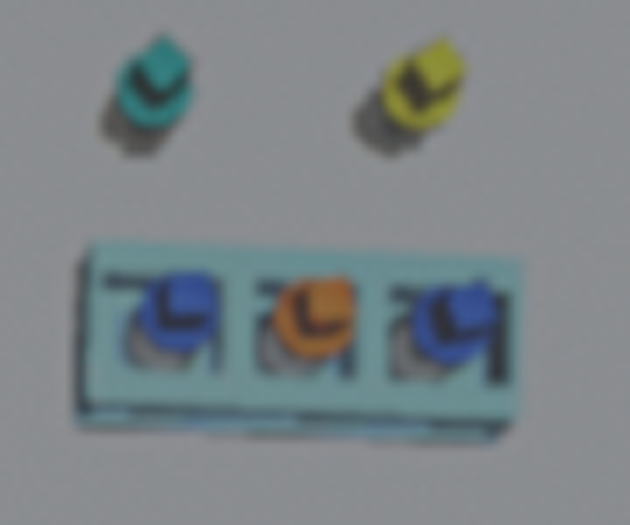

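View pics/c3.png

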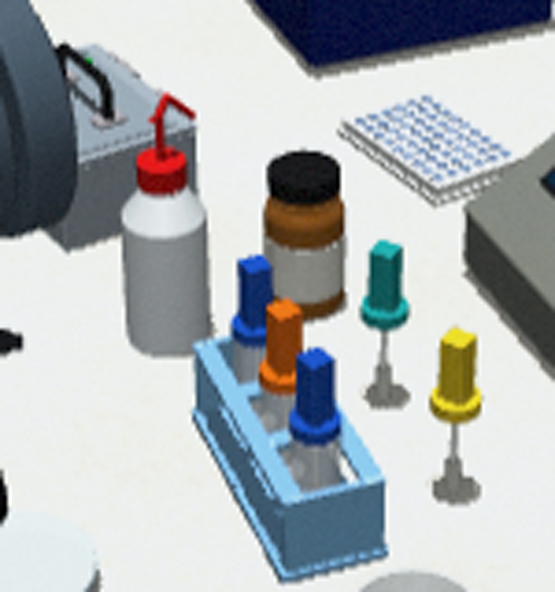

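Candidates for the swab:
- Orange in the middle rack tube, top view (385,262), side view (321,285). This one fits: orange cap and grip, in the light-blue 3-tube rack between two blue ones.
- Orange-topped tube in the tall stand, (486,145). It's a different object.
- Turquoise (362,227) and yellow (400,227). These are decoys.

Crop 2 confirms the orange swab in the middle tube. Now I'll measure.

```bash
cat > h.py <<'E'
import numpy as np, cv2
from rig import robot, vision
def K(n):
    i=vision.camera_info(n); f=240/np.tan(np.radians(i['vfov']/2)); return f,i['cx'],i['cy'],np.array(i['world_from_camera'])
def ray(n,u,v):
    f,cx,cy,T=K(n); d=T[:3,:3]@np.array([(u-cx)/f,-(v-cy)/f,-1]); return T[:3,3],d
def onz(n,u,v,z):
    o,d=ray(n,u,v); return o+d*(z-o[2])/d[2]
def proj(n,p):
    f,cx,cy,T=K(n); c=np.linalg.inv(T)@np.append(p,1); return np.array([cx+f*c[0]/-c[2],cy-f*c[1]/-c[2]])
def tri(u1,u2):
    o1,d1=ray('top',*u1);o2,d2=ray('side',*u2)
    A=np.stack([d1,-d2],1);s=np.linalg.lstsq(A,o2-o1,rcond=None)[0]
    a=o1+s[0]*d1;b=o2+s[1]*d2;return (a+b)/2,np.linalg.norm(a-b)
def cen(im,lo,hi,roi):
    x0,y0,x1,y1=roi;h=cv2.cvtColor(im[y0:y1,x0:x1],cv2.COLOR_BGR2HSV);m=cv2.inRange(h,lo,hi)
    n,l,s,c=cv2.connectedComponentsWithStats(m)
    return sorted([(int(s[i,4]),(c[i]+[x0,y0]).round(2).tolist(),(s[i,:4]+[x0,y0,0,0]).tolist()) for i in range(1,n) if s[i,4]>3],reverse=True)
E
python3 - <<'E'
from h import *
np.set_printoptions(precision=4,suppress=True)
t=cv2.imread("pics/top0.png"); s=cv2.imread("pics/side0.png")
r=(205,230,275,295)
g=cen(t,(45,80,60),(85,255,255),r); print('green',g)
rd=cen(t,(0,90,60),(8,255,255),r);print('red',rd)
br=cen(t,(15,90,60),(32,255,255),r);print('brass',br)
for a in(g,rd,br):
    print(onz('top',*a[0][1],0.070))
print('rack top corners')
for c in [(90,243),(520,262),(508,420),(80,405)]:
    print(c,onz('top',340+c[0]/7,215+c[1]/7,.058))
print('orange',cen(t,(8,120,60),(18,255,255),(340,240,430,290)))
print('blue',cen(t,(105,120,60),(125,255,255),(340,240,430,290)))
print('orange',cen(s,(5,150,60),(18,255,255),(290,250,350,320)))
# box corners in crop1 
print('box corners')
for c in [(128,155),(520,95),(577,385),(172,443)]:
    print(onz('top',190+c[0]/7,225+c[1]/7,.07))
E
```

```text
green [(11, [216.36, 252.91], [215, 252, 4, 3])]
red []
brass [(19, [228.16, 274.16], [226, 272, 5, 5])]
[0.5383 0.2619 0.07  ]Traceback (most recent call last):
  File "<stdin>", line 9, in <module>
IndexError: list index out of range
```

Run:
```python
from h import *
np.set_printoptions(precision=4,suppress=True)
t=cv2.imread("pics/top0.png"); s=cv2.imread("pics/side0.png")
r=(205,230,275,295)
g=cen(t,(45,80,60),(85,255,255),r)
rd=cen(t,(165,90,60),(180,255,255),r)
br=cen(t,(15,90,60),(32,255,255),r)
for n,a in zip("grb",(g,rd,br)):
    print(n,a,onz('top',*a[0][1],0.070))
C=lambda c,x0,y0:(x0+(c[0]+.5)/7-.5,y0+(c[1]+.5)/7-.5)
def quad(P):
    P=np.array(P);print(P[:,:2]); print('sides',[round(np.linalg.norm(P[i]-P[i-1]),4) for i in range(4)],'cen',P.mean(0)[:2])
print('rack top corners')
quad([onz('top',*C(c,340,215),.058) for c in [(90,243),(520,262),(508,420),(80,405)]])
print('orange',cen(t,(6,120,60),(18,255,255),(340,240,430,290)))
print('blue',cen(t,(105,120,60),(125,255,255),(340,240,430,290)))
print('orange',cen(s,(5,150,60),(18,255,255),(290,250,350,320)))
print('box top corners')
quad([onz('top',*C(c,190,225),.07) for c in [(128,155),(520,95),(577,385),(172,443)]])
print('seam'); 
P=[onz('top',*C(c,190,225),.07) for c in [(150,190),(183,415),(537,355),(500,128)]]
print(np.array(P))
# plumbs
print('bottle cap',onz('top',317,262,.14),'jar',onz('top',317,229,.105))
```

```text
g [(11, [216.36, 252.91], [215, 252, 4, 3])] [0.5383 0.2619 0.07  ]
r [(8, [256.88, 246.12], [256, 245, 3, 3])] [0.5579 0.1571 0.07  ]
b [(19, [228.16, 274.16], [226, 272, 5, 5])] [0.4831 0.2283 0.07  ]
rack top corners
[[ 0.5555 -0.0936]
 [ 0.5507 -0.2555]
 [ 0.4908 -0.2497]
 [ 0.494  -0.09  ]]
sides [np.float64(0.0616), np.float64(0.162), np.float64(0.0602), np.float64(0.1597)] cen [ 0.5227 -0.1722]
orange [(35, [386.4, 257.77], [383, 255, 7, 7]), (34, [383.21, 262.09], [379, 257, 11, 9])]
blue [(85, [404.53, 260.48], [399, 256, 12, 11]), (82, [365.51, 258.79], [360, 254, 11, 11])]
orange [(256, [321.93, 281.89], [315, 269, 23, 27]), (122, [326.83, 252.53], [317, 250, 21, 7])]
box top corners
[[0.5543 0.2851]
 [0.5794 0.1396]
 [0.4707 0.1145]
 [0.4471 0.2624]]
sides [np.float64(0.1096), np.float64(0.1476), np.float64(0.1116), np.float64(0.1498)] cen [0.5129 0.2004]
seam
[[0.5412 0.2761 0.07  ]
 [0.4575 0.259  0.07  ]
 [0.4816 0.1296 0.07  ]
 [0.5667 0.1466 0.07  ]]
bottle cap [ 0.5076 -0.0014  0.14  ] jar [0.5983 0.0003 0.105 ]
```

Run:
```python
import cv2,numpy as np
t=cv2.imread("pics/top0.png"); s=cv2.imread("pics/side0.png")
a=cv2.resize(t[248:275,354:414],None,fx=12,fy=12,interpolation=cv2.INTER_CUBIC)
b=cv2.resize(s[255:320,300:348],None,fx=9,fy=9,interpolation=cv2.INTER_CUBIC)
cv2.imwrite("pics/d1.png",cv2.convertScaleAbs(a,alpha=1.5));cv2.imwrite("pics/d2.png",b)
```

```text
(no output)
```

View pics/d1.png

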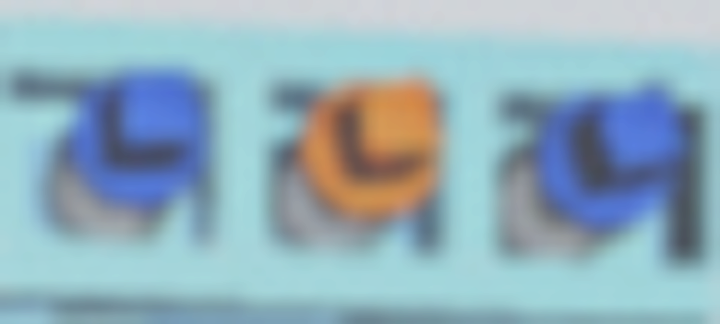

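View pics/d2.png

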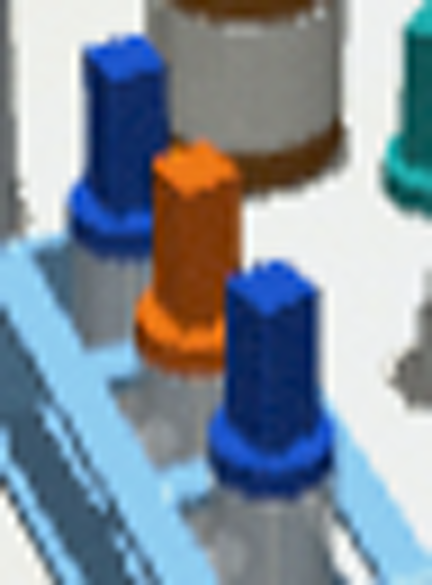

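Run:
```python
from h import *
np.set_printoptions(precision=4,suppress=True)
P=np.array([onz('side',300+(x+.5)/9-.5,255+(y+.5)/9-.5,.13) for x,y in [(153,160),(203,140),(242,165),(195,195)]])
print(P[:,:2],P.mean(0))
for i in range(4):
    d=P[i]-P[i-1]; print(np.linalg.norm(d),(np.degrees(np.arctan2(d[1],d[0]))+45)%90-45)
P=np.array([onz('top',354+(x+.5)/12-.5,248+(y+.5)/12-.5,.13) for x,y in [(358,92),(432,78),(442,146),(368,158)]])
print(P[:,:2],P.mean(0))
for i in range(4):
    d=P[i]-P[i-1]; print(np.linalg.norm(d),(np.degrees(np.arctan2(d[1],d[0]))+45)%90-45)
# tube middle from rack; cap circle top view
print('cap',onz('top',354+(372.5)/12-.5,248+(148.5)/12-.5,.088))
```

```text
[[ 0.5159 -0.1671]
 [ 0.5298 -0.1639]
 [ 0.5344 -0.1769]
 [ 0.5197 -0.184 ]] [ 0.525 -0.173  0.13 ]
0.017393254290367675 12.777185819729596
0.014273208099310502 12.962824550486722
0.013836054014512345 19.500591301290967
0.016317700864669396 25.877795418047725
[[ 0.5287 -0.1657]
 [ 0.5319 -0.181 ]
 [ 0.5177 -0.1829]
 [ 0.5149 -0.1676]] [ 0.5233 -0.1743  0.13  ]
0.013903591240793756 7.941958767980978
0.015665170213199527 11.675012659570541
0.014326170663914981 7.549129191398521
0.01554520454641645 10.14542135716627
cap [ 0.5237 -0.174   0.088 ]
```

```bash
cat >> h.py <<'E'
import json,sys,os
from scipy.spatial.transform import Rotation as R
np.set_printoptions(precision=4,suppress=True)
def rot(deg):  # jaw axis (tool z) heading, tool y down
    a=np.radians(deg); z=np.array([np.cos(a),np.sin(a),0]); y=np.array([0,0,-1.]); x=np.cross(y,z); return R.from_matrix(np.stack([x,y,z],1))
def load():
    c=json.load(open('cmd.json')); return np.array(c['p']),R.from_quat(c['q'])
def save(p,q): json.dump({'p':list(map(float,p)),'q':list(map(float,q.as_quat()))},open('cmd.json','w'))
def row(p,q):   # goal TCP -> fractions
    p0,q0=load(); return np.r_[q0.inv().apply(np.array(p)-p0)/.5,(q0.inv()*q).as_rotvec()/np.pi].round(5)
def done(r):    # call ended with row r reached
    p0,q0=load(); r=np.array(r,float); p=p0+q0.apply(r[:3]*.5); q=q0*R.from_rotvec(r[3:6]*np.pi); save(p,q)
    o=robot.get_obs(); m=R.from_quat(o['tool_rot']); z=m.as_matrix()[:,2]
    print('t',round(o['time'],3),'cmd',p,'meas',o['position'],'err mm',(o['position']-p)*1e3,'roterr',np.degrees((q.inv()*m).as_rotvec()),'yaw',np.degrees(np.arctan2(z[1],z[0])),'F',o['ft_force'],'w',o['grip_width'],'q6',o['q'][5])
E
python3 - <<'E'
from h import *
o=robot.get_obs(); M=R.from_quat(o['tool_rot']).as_matrix(); print(M)
yaw=np.degrees(np.arctan2(M[1,2],M[0,2])); print(yaw)
save([.228,-.582,.237],rot(yaw))
for y in(13,-167): print(row([.524,-.1735,.27],rot(y)))
E
```

```text
[[-0.9309 -0.0004  0.3652]
 [-0.3652  0.0019 -0.9309]
 [-0.0003 -1.     -0.0019]]
-68.58167939290675
[-0.8495 -0.066  -0.5444 -0.     -0.4532 -0.    ]
[-0.8495 -0.066  -0.5444  0.      0.5468  0.    ]
```

```bash
python3 -m crank '[[-0.05,0.002,-0.03,0,-0.027,0,1],[-0.145,0.006,-0.09,0,-0.077,0,1],[-0.245,0.01,-0.157,0,-0.131,0,1],[-0.345,0.014,-0.222,0,-0.186,0,1],[-0.45,0.018,-0.288,0,-0.24,0,1],[-0.55,0.022,-0.353,0,-0.295,0,1],[-0.65,0.026,-0.418,0,-0.349,0,1],[-0.745,0.03,-0.477,0,-0.4,0,1],[-0.82,0.033,-0.525,0,-0.437,0,1],[-0.85,0.034,-0.544,0,-0.453,0,1]]' 15
python3 - <<'E'
from h import *
done([-0.85,0.034,-0.544,0,-0.453,0])
for n in("side","top"):
    cv2.imwrite(f"pics/{n}1.png",vision.camera(n))
E
```

```text
time: 1.35
position: [0.5253, -0.1712, 0.2191]
tool_rot: [0.554, -0.439, 0.439, -0.554]
ft_force: [-0.3, 0.1, 0.1]
grip_width: 0.0873
t 1.35 cmd [ 0.5243 -0.1736  0.22  ] meas [ 0.5253 -0.1712  0.2191] err mm [ 0.9478  2.4109 -0.8993] roterr [-0.0414 -0.2765  0.0384] yaw 13.234822065466757 F [-0.2967  0.1038  0.1179] w 0.08733400291966717 q6 -0.748318060325092
```

View pics/side1.png

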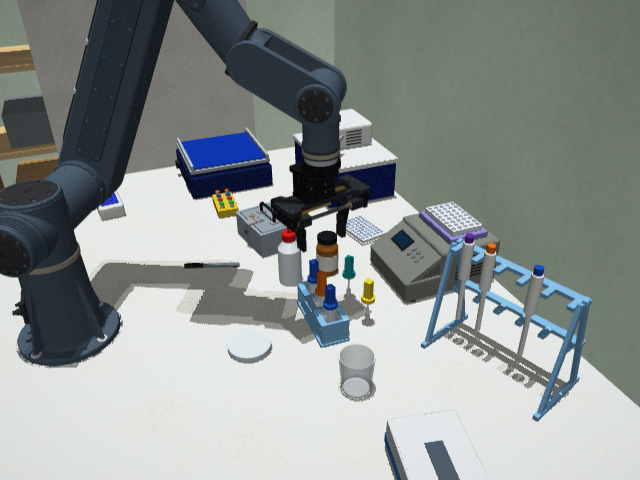

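View pics/top1.png

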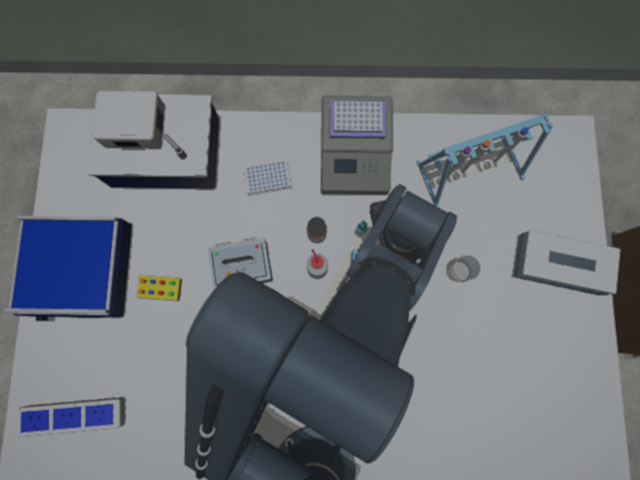

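The arm is above the rack. The side view now shows the box at (265,228), and only the bottle partly blocks it. I'll check the box pose there.

Run:
```python
import cv2
s=cv2.imread("pics/side1.png")
cv2.imwrite("pics/e1.png",cv2.resize(s[190:260,230:305],None,fx=8,fy=8,interpolation=cv2.INTER_CUBIC))
```

```text
(no output)
```

View pics/e1.png

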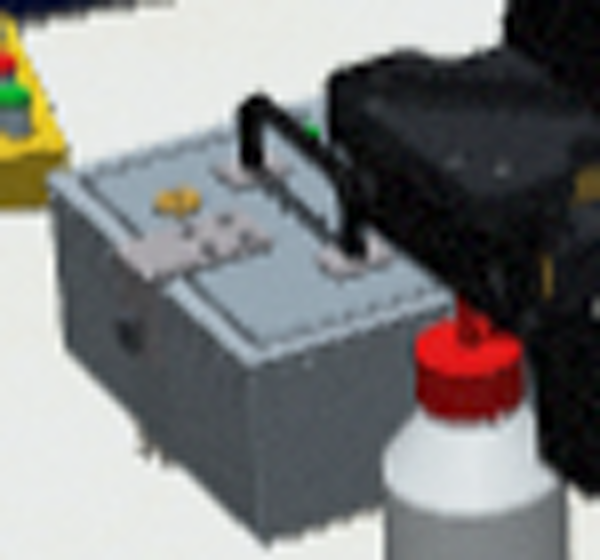

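```bash
cat > box.py <<'E'
from h import *
from scipy.optimize import least_squares
t=[cv2.imread(f"pics/{n}.png") for n in("top0","top1")]
g=np.mean([cv2.cvtColor(i,cv2.COLOR_BGR2GRAY).astype(float) for i in t],0)
top=[((34,53,70),(216.36,252.91)),((34,-53,70),(256.88,246.12)),((-26,30,73),(228.16,274.16))]
side=[((-26,30,73),(178,202)),((-46,-66,70),(256,347)),((-46,66,70),(88,176)),((-55,-75,70),(258,362)),((-55,75,70),(55,178))]
side=[(b,(230+(u+.5)/8-.5,190+(v+.5)/8-.5)) for b,(u,v) in side]
def W(p,b):
    b=np.array(b)/1e3; c,s=np.cos(p[2]),np.sin(p[2]); return np.array([p[0]+c*b[0]-s*b[1],p[1]+s*b[0]+c*b[1],b[2]])
# seam points from the top picture: centroid of darkness across the seam near the predicted line
p0=np.array([.5129,.2004,np.radians(10.6)])
seam=[]
def sample(q,b,n):
    out=[]
    bb=[np.array(b)+np.array(n)*k for k in np.arange(-6,6.1,.5)]
    uv=np.array([proj('top',W(q,x)) for x in bb],np.float32)
    v=cv2.remap(g.astype(np.float32),uv[:,:1],uv[:,1:],cv2.INTER_CUBIC).ravel()
    base=np.percentile(v,60); w=np.clip(base-v-8,0,None)
    if w.sum()<8: return None
    k=(w*np.arange(-6,6.1,.5)).sum()/w.sum(); return k
def measure(q):
    L=[]
    for x in range(-38,34,4):
        for sg in(1,-1):
            k=sample(q,(x,66*sg,70),(0,1,0)); L.append(('s%+d'%sg,x,k))
    for y in list(range(-58,-18,4))+list(range(20,60,4)):
        L.append(('f',y,sample(q,(-46,y,70),(1,0,0))))
    return L
if __name__=="__main__":
    for it in range(3):
        L=measure(p0)
        A=[];B=[]
        for n,c,k in L:
            if k is None: continue
            # displacement in box frame: k = dy + x*dth (sides) ; k = dx - y*dth (front)
            if n[0]=='s': A.append([0,1,c]);B.append(k)
            else: A.append([1,0,-c]);B.append(k)
        for n in('s+1','s-1','f'): 
            kk=[k for m,c,k in L if m==n and k is not None]; print(n,len(kk),round(np.mean(kk),2),round(np.std(kk),2),end=' | ')
        d=np.linalg.lstsq(np.array(A),np.array(B),rcond=None)[0]
        c,s=np.cos(p0[2]),np.sin(p0[2]); p0=p0+[ (c*d[0]-s*d[1])/1e3,(s*d[0]+c*d[1])/1e3,d[2]/1]; print(p0,np.degrees(p0[2]))
    def res(q,cams): return np.concatenate([proj(n,W(q,b))-u for n,l in cams for b,u in l])
    for nm,cams in(('top',[('top',top)]),('side',[('side',side)]),('both',[('top',top),('side',side)])):
        r=least_squares(res,p0,args=(cams,),x_scale=[.01,.01,.1]); print(nm,r.x,np.degrees(r.x[2]),'res px',r.fun.round(2))
E
python3 box.py
```

```text
s+1 18 2.39 0.19 | s-1 18 2.76 0.15 | f 19 1.83 0.79 | [0.5142 0.2033 0.1856] 10.636503837110224
s+1 18 -0.19 0.19 | s-1 18 0.59 0.18 | f 20 0.01 0.64 | [0.5142 0.2035 0.1889] 10.822574455824716Traceback (most recent call last):
  File "box.py", line 31, in <module>
    L=measure(p0)
  File "box.py", line 25, in measure
    k=sample(q,(x,66*sg,70),(0,1,0)); L.append(('s%+d'%sg,x,k))
  File "box.py", line 16, in sample
    uv=np.array([proj('top',W(q,x)) for x in bb],np.float32)
                 ~~~~^^^^^^^^^^^^^^
  File "h.py", line 10, in proj
    f,cx,cy,T=K(n); c=np.linalg.inv(T)@np.append(p,1); return np.array([cx+f*c[0]/-c[2],cy-f*c[1]/-c[2]])
              ~^^^
  File "h.py", line 4, in K
    i=vision.camera_info(n); f=240/np.tan(np.radians(i['vfov']/2)); return f,i['cx'],i['cy'],np.array(i['world_from_camera'])
ValueError: time passes only in moves, steps and waits
```

```bash
sed -i 's/^def K(n):/import functools\n@functools.lru_cache(None)\ndef K(n):/' h.py; python3 box.py
```

```text
s+1 18 2.39 0.19 | s-1 18 2.76 0.15 | f 19 1.83 0.79 | [0.5142 0.2033 0.1856] 10.636503837110224
s+1 18 -0.19 0.19 | s-1 18 0.59 0.18 | f 20 0.01 0.64 | [0.5142 0.2035 0.1889] 10.822574455824716
s+1 18 -0.39 0.18 | s-1 18 0.4 0.16 | f 20 -0.01 0.64 | [0.5142 0.2035 0.1889] 10.822039662210193
top [0.5144 0.2031 0.1875] 10.744280772373154 res px [ 0.14  0.14 -0.13  0.08 -0.01 -0.21]
side [0.5165 0.204  0.1802] 10.32487805660939 res px [ 0.89 -0.44  0.9  -0.11 -0.29  0.32 -0.9   0.53 -0.59 -0.4 ]
both [0.5155 0.2033 0.184 ] 10.54378410000453 res px [ 0.12 -0.38 -0.14 -0.3  -0.12 -0.7   0.6  -0.23  0.74  0.09 -0.62  0.54
 -1.04  0.74 -0.93 -0.17]
```

Box fit: centre (0.5145, 0.2033), yaw 10.75°. The top and side views agree to 2 mm. Next I descend to the grip.

```bash
python3 -m crank '[[0,0.04,0,0,0,0,1],[0,0.1,0,0,0,0,1],[0,0.15,0,0,0,0,1],[0,0.19,0,0,0,0,1],[0,0.215,0,0,0,0,1],[0,0.224,0,0,0,0,1],[0,0.224,0,0,0,0,1],[0,0.224,0,0,0,0,1]]'
python3 - <<'E'
from h import *
done([0,0.224,0,0,0,0])
for n in("side",):
    s=vision.camera(n);cv2.imwrite(f"pics/{n}2.png",s)
cv2.imwrite("pics/f2.png",cv2.resize(s[190:350,245:395],None,fx=3.7,fy=3.7,interpolation=cv2.INTER_CUBIC))
E
```

```text
time: 2.45
position: [0.525, -0.1737, 0.1083]
tool_rot: [-0.553, 0.44, -0.441, 0.553]
ft_force: [-0.5, -0.2, -0.1]
grip_width: 0.0869
t 2.45 cmd [ 0.5243 -0.1736  0.108 ] meas [ 0.525  -0.1737  0.1083] err mm [ 0.6794 -0.1558  0.2564] roterr [ 0.0608  0.0078 -0.0586] yaw 12.950554268139971 F [-0.5174 -0.1794 -0.1005] w 0.08691598165952888 q6 -0.7476735915281576
```

View pics/f2.png

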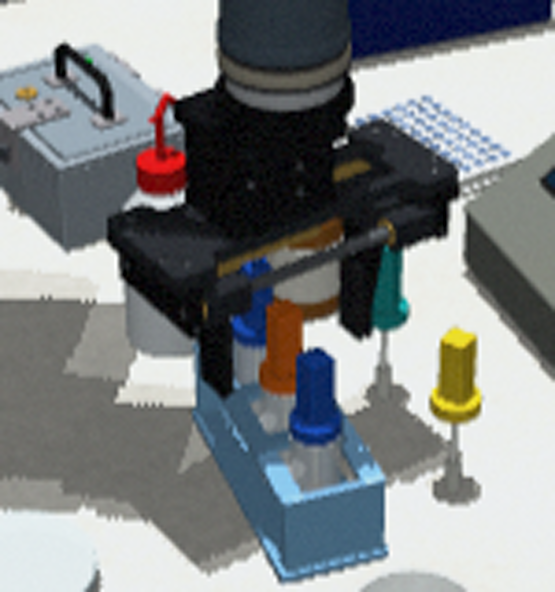

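The open fingers straddle the orange grip: left finger at (218,340), right at (357,290), with the grip at (283,330) between them. Both blue swabs are clear, so I close.

```bash
python3 -m crank '[[0,0,0,0,0,0,-1],[0,0,0,0,0,0,-1],[0,0,0,0,0,0,-1],[0,0,0,0,0,0,-1],[0,0,0,0,0,0,-1],[0,0,0,0,0,0,-1],[0,0,0,0,0,0,-1],[0,0,0,0,0,0,-1]]' 20
python3 - <<'E'
from h import *
done([0]*6)
for n in("side",):
    s=vision.camera(n);cv2.imwrite(f"pics/{n}3.png",s)
cv2.imwrite("pics/f3.png",cv2.resize(s[190:350,245:395],None,fx=3.7,fy=3.7,interpolation=cv2.INTER_CUBIC))
E
```

```text
time: 3.5
position: [0.5245, -0.1734, 0.1075]
tool_rot: [0.553, -0.44, 0.44, -0.553]
ft_force: [0.4, -0.1, -0.4]
grip_width: 0.0156
t 3.5 cmd [ 0.5243 -0.1736  0.108 ] meas [ 0.5245 -0.1734  0.1075] err mm [ 0.2248  0.1521 -0.4723] roterr [-0.0056 -0.0019  0.0003] yaw 12.960239699510806 F [ 0.3939 -0.1242 -0.3996] w 0.015638567129763494 q6 -0.7477147415630634
```

View pics/f3.png

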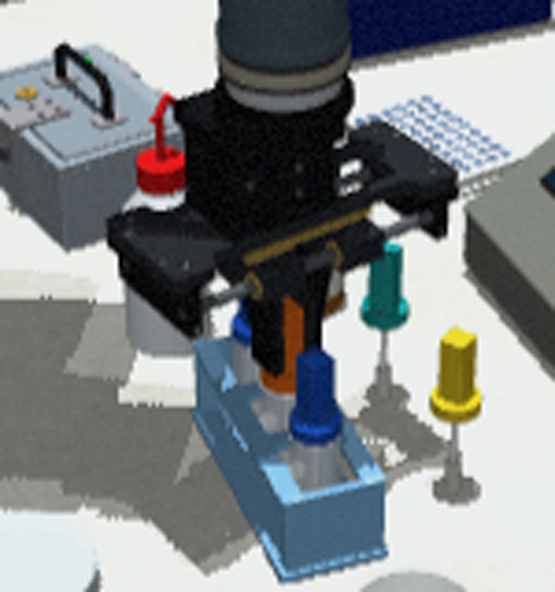

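The grip is closed at 15.6 mm, a square hold. I lift straight up.

```bash
python3 -m crank '[[0,-0.01,0,0,0,0,-1],[0,-0.04,0,0,0,0,-1],[0,-0.08,0,0,0,0,-1],[0,-0.13,0,0,0,0,-1],[0,-0.19,0,0,0,0,-1],[0,-0.26,0,0,0,0,-1],[0,-0.33,0,0,0,0,-1],[0,-0.37,0,0,0,0,-1],[0,-0.384,0,0,0,0,-1],[0,-0.384,0,0,0,0,-1]]'
python3 - <<'E'
from h import *
done([0,-.384,0,0,0,0])
for n in("side",):
    s=vision.camera(n);cv2.imwrite(f"pics/{n}4.png",s)
cv2.imwrite("pics/f4.png",cv2.resize(s[150:350,245:395],None,fx=3,fy=3,interpolation=cv2.INTER_CUBIC))
E
```

```text
time: 4.8
position: [0.5244, -0.1733, 0.3]
tool_rot: [-0.553, 0.44, -0.441, 0.553]
ft_force: [-0.1, -0.1, -0.6]
grip_width: 0.0156
t 4.8 cmd [ 0.5243 -0.1736  0.3   ] meas [ 0.5244 -0.1733  0.3   ] err mm [0.1273 0.2746 0.0222] roterr [ 0.034   0.0013 -0.0293] yaw 12.95700595309013 F [-0.1427 -0.1082 -0.606 ] w 0.015577137919114564 q6 -0.7476711164145505
```

View pics/f4.png

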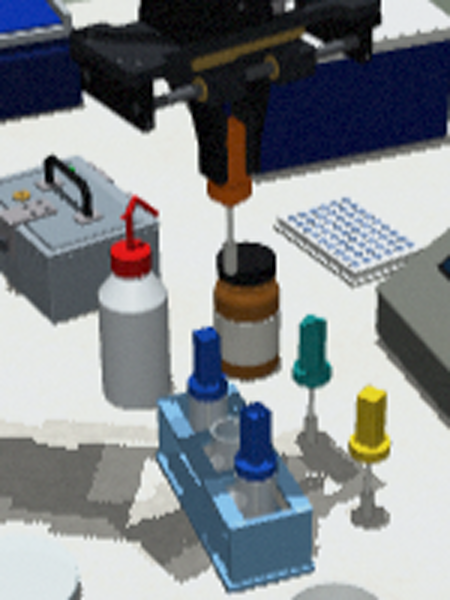

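The swab is out and hangs straight, with its head at crop pixel (232,265). I'll compare the predicted and seen head positions to check the swab's offset in the jaws and the camera bias.

Run:
```python
from h import *
t=vision.camera('top');cv2.imwrite("pics/top4.png",t)
s=cv2.imread("pics/side4.png")
for z in(.208,.232,.270): print(z,proj('side',[.5244,-.1735,z]))
print('orange bbox',cen(s,(5,150,60),(18,255,255),(300,185,345,225)))
cv2.imwrite("pics/g4.png",cv2.resize(s[185:250,300:345],None,fx=9,fy=9,interpolation=cv2.INTER_CUBIC))
cv2.imwrite("pics/g5.png",cv2.resize(t[240:290,340:430],None,fx=8,fy=8,interpolation=cv2.INTER_CUBIC))
cv2.imwrite("pics/g6.png",cv2.resize(s[280:320,300:345],None,fx=9,fy=9,interpolation=cv2.INTER_CUBIC))
```

```text
0.208 [321.1141 241.5885]
0.232 [321.0139 231.4585]
0.27 [320.8508 214.9655]
orange bbox [(218, [322.58, 205.47], [314, 189, 15, 30])]
```

View pics/g4.png

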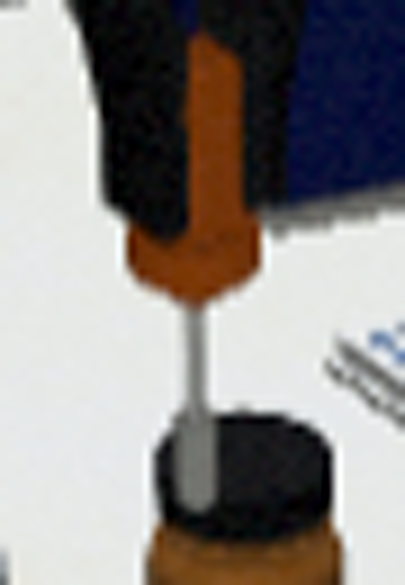

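View pics/g6.png

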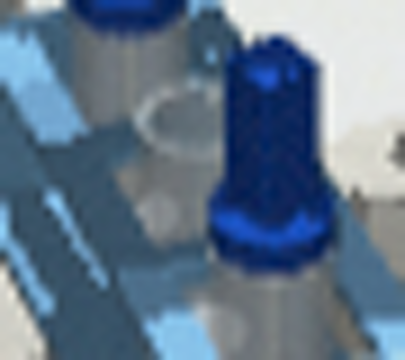

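View pics/top4.png

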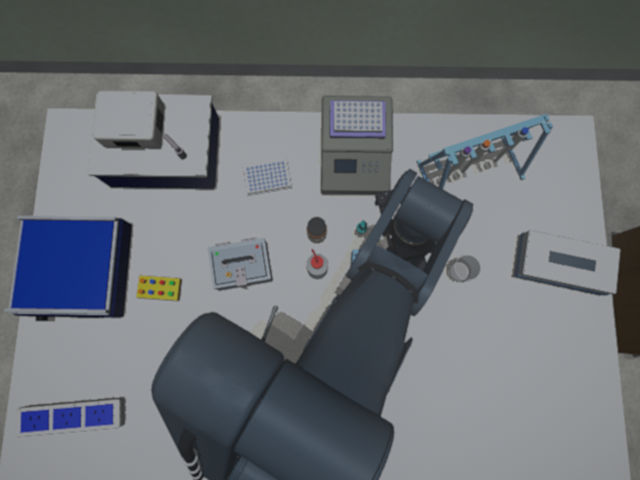

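Prediction and picture agree to about 0.3 px (0.5 mm), so the hold is true. Now the waypoints.

```bash
cat > wp.py <<'E'
from h import *
BP=np.array([.5153,.2034,np.radians(10.7)])
Q=rot(12.96)
def T(bx,by,press=3,bp=None):
    p=BP if bp is None else bp; c,s=np.cos(p[2]),np.sin(p[2]); bx/=1e3;by/=1e3
    return np.array([p[0]+c*bx-s*by,p[1]+s*bx+c*by,.070+.092-press/1e3])
def r(bx,by,press=3): return row(T(bx,by,press),Q)
E
python3 - <<'E'
from wp import *
for b in[(36,66),(-46,66),(-46,20),(-46,-20),(-46,-66),(36,-66)]: print(b,T(*b),r(*b))
print('over start',r(36,66,-138))
print('over corner2 +25',r(-46,-66,-25), 'mid z .30',r(-46,-66,-138))
E
```

```text
(36, 66) [0.5384 0.2749 0.159 ] [-0.8679  0.282   0.2286  0.     -0.      0.    ]
(-46, 66) [0.4578 0.2597 0.159 ] [-0.8743  0.282   0.0648  0.     -0.      0.    ]
(-46, 20) [0.4664 0.2145 0.159 ] [-0.7824  0.282   0.0611  0.     -0.      0.    ]
(-46, -20) [0.4738 0.1752 0.159 ] [-0.7025  0.282   0.058   0.     -0.      0.    ]
(-46, -66) [0.4824 0.13   0.159 ] [-0.6105  0.282   0.0544  0.     -0.      0.    ]
(36, -66) [0.5629 0.1452 0.159 ] [-0.6041  0.282   0.2182  0.     -0.      0.    ]
over start [-0.8679 -0.      0.2286  0.     -0.      0.    ]
over corner2 +25 [-0.6105  0.226   0.0544  0.     -0.      0.    ] mid z .30 [-0.6105 -0.      0.0544  0.     -0.      0.    ]
```

Before wiping I hover over corner 2, which both cameras should see, to compare head and seam directly.

```bash
python3 -m crank '[[-0.03,0,0.0,0,0,0,-1],[-0.09,0,0.005,0,0,0,-1],[-0.17,0,0.012,0,0,0,-1],[-0.25,0,0.02,0,0,0,-1],[-0.33,0,0.028,0,0,0,-1],[-0.41,0,0.035,0,0,0,-1],[-0.49,0,0.042,0,0,0,-1],[-0.56,0,0.05,0,0,0,-1],[-0.6,0,0.054,0,0,0,-1],[-0.61,0,0.054,0,0,0,-1]]'
python3 - <<'E'
from h import *
done([-.61,0,.054,0,0,0])
from wp import *
print(r(-46,-66,-8))
E
```

```text
time: 6.15
position: [0.4811, 0.1315, 0.2989]
tool_rot: [0.554, -0.44, 0.439, -0.553]
ft_force: [0.4, -1.0, -0.0]
grip_width: 0.0159
t 6.15 cmd [0.4822 0.1297 0.3   ] meas [0.4811 0.1315 0.2989] err mm [-1.0951  1.7559 -1.0865] roterr [-0.1092 -0.1506  0.029 ] yaw 13.108903687539904 F [ 0.4244 -1.026  -0.0311] w 0.0158726692268746 q6 -0.18664982848580294
[-0.0005  0.26    0.0004  0.     -0.      0.    ]
```

```bash
python3 -m crank '[[0,0.03,0,0,0,0,-1],[0,0.09,0,0,0,0,-1],[0,0.15,0,0,0,0,-1],[0,0.2,0,0,0,0,-1],[0,0.24,0,0,0,0,-1],[0,0.256,0,0,0,0,-1],[0,0.26,0,0,0,0,-1],[0,0.26,0,0,0,0,-1],[0,0.26,0,0,0,0,-1]]'
python3 - <<'E'
from h import *
done([0,.26,0,0,0,0])
for n in("side","top"):
    cv2.imwrite(f"pics/{n}5.png",vision.camera(n))
s=cv2.imread("pics/side5.png");t=cv2.imread("pics/top5.png")
cv2.imwrite("pics/h5.png",cv2.resize(s[170:260,230:310],None,fx=8,fy=8,interpolation=cv2.INTER_CUBIC)[:600])
cv2.imwrite("pics/i5.png",cv2.resize(t[225:305,190:290],None,fx=7,fy=7,interpolation=cv2.INTER_CUBIC))
p=[.4822,.1297]
for z in(.078,.1): print(proj('side',p+[z]),proj('top',p+[z]))
E
```

```text
time: 7.28
position: [0.483, 0.1299, 0.1703]
tool_rot: [-0.553, 0.44, -0.441, 0.554]
ft_force: [0.1, 1.0, -0.8]
grip_width: 0.0159
t 7.275 cmd [0.4822 0.1297 0.17  ] meas [0.483  0.1299 0.1703] err mm [0.7681 0.1905 0.2738] roterr [ 0.0895 -0.0006 -0.018 ] yaw 12.95895680841231 F [ 0.0764  1.0153 -0.839 ] w 0.01592287661146237 q6 -0.1872298208185722
[262.0771 230.4063] [265.9363 274.676 ]
[261.5391 222.9117] [264.9862 273.581 ]
```

View pics/h5.png

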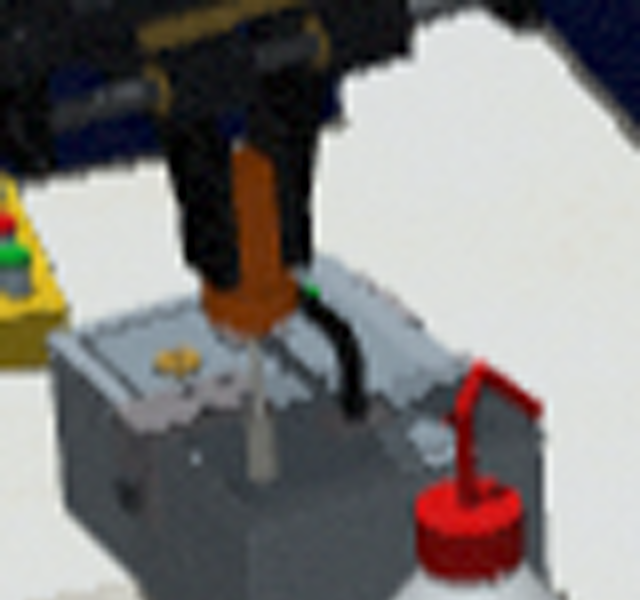

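View pics/i5.png

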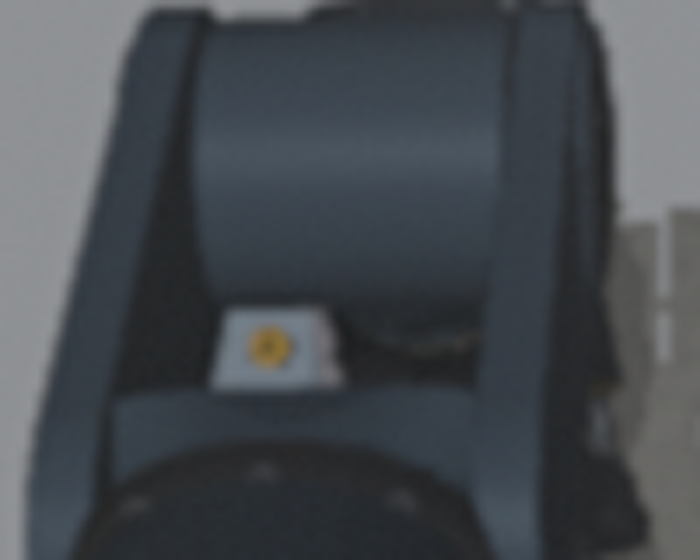

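The head's seen position, crop (262,482), matches the robot's within 0.3 px. The lid here is in shadow, so I'll measure the seam to sub-pixel in the earlier unshadowed side picture, with the same line sampling as for the top view.

Run:
```python
from h import *
from box import W
ims={'top':[cv2.imread(f"pics/{n}.png") for n in("top0","top1","top4")],'side':[cv2.imread(f"pics/{n}.png") for n in("side1","side2","side4")]}
G={k:np.mean([cv2.cvtColor(i,cv2.COLOR_BGR2GRAY).astype(np.float32) for i in v],0) for k,v in ims.items()}
G['side']=cv2.cvtColor(ims['side'][0],cv2.COLOR_BGR2GRAY).astype(np.float32)
ks=np.arange(-5,5.1,.25)
def prof(cam,q,b,n):
    uv=np.array([proj(cam,W(q,np.array(b)+np.array(n)*k)) for k in ks],np.float32)
    return cv2.remap(G[cam],uv[:,:1].copy(),uv[:,1:].copy(),cv2.INTER_CUBIC).ravel()
def peak(cam,q,pts,n):
    v=np.mean([prof(cam,q,b,n) for b in pts],0)
    i=v[4:-4].argmin()+4; base=np.median(v); w=np.clip(base-v,0,None); w[np.abs(np.arange(len(v))-i)>10]=0
    return round((w*ks).sum()/w.sum(),2),round(float(base-v[i]),1)
q=np.array([.5153,.2034,np.radians(10.7)])
for cam in('top','side'):
    print(cam)
    for nm,pts,n in [('green side a',[(x,66,70) for x in range(-38,-5,2)],(0,1,0)),('green side b',[(x,66,70) for x in range(0,34,2)],(0,1,0)),
      ('front green',[(-46,y,70) for y in range(18,60,2)],(1,0,0)),('front red',[(-46,y,70) for y in range(-60,-17,2)],(1,0,0)),
      ('red side a',[(x,-66,70) for x in range(-40,-9,2)],(0,1,0)),('red side b',[(x,-66,70) for x in range(-8,30,2)],(0,1,0))]:
        print(nm,peak(cam,q,pts,n))
```

```text
top
green side a (np.float64(-0.16), 18.0)
green side b (np.float64(-0.08), 19.0)
front green (np.float64(-1.03), 11.9)
front red (np.float64(-0.91), 17.2)
red side a (np.float64(0.58), 20.4)
red side b (np.float64(0.72), 18.7)
side
green side a (np.float64(1.13), 6.9)
green side b (np.float64(1.66), 5.3)
front green (np.float64(-0.24), 33.5)
front red (np.float64(0.02), 38.1)
red side a (np.float64(2.47), 8.1)
red side b (np.float64(2.91), 10.0)
```

The front seam agrees in both views to about 1 mm. The fused correction is −0.5 mm in box x and +0.7 mm in box y. I go to above the start.

```bash
sed -i 's/^BP=.*/BP=np.array([.5147,.2040,np.radians(10.7)])/' wp.py
python3 - <<'E'
from wp import *
print(r(36,66,-50), r(36,66,-8))
E
```

```text
[-0.2593 -0.084   0.1737  0.     -0.      0.    ] [-0.2593 -0.      0.1737  0.     -0.      0.    ]
```

```bash
python3 -m crank '[[0,-0.05,0,0,0,0,-1],[0,-0.1,0,0,0,0,-1],[0,-0.14,0,0,0,0,-1],[-0.05,-0.14,0.034,0,0,0,-1],[-0.13,-0.14,0.087,0,0,0,-1],[-0.2,-0.14,0.134,0,0,0,-1],[-0.25,-0.14,0.167,0,0,0,-1],[-0.2593,-0.12,0.1737,0,0,0,-1],[-0.2593,-0.07,0.1737,0,0,0,-1],[-0.2593,-0.07,0.1737,0,0,0,-1]]'
python3 - <<'E'
from wp import *
done([-.2593,-.07,.1737,0,0,0])
for n in("side",):
    s=vision.camera(n); cv2.imwrite(f"pics/{n}6.png",s)
cv2.imwrite("pics/h6.png",cv2.resize(s[150:250,220:320],None,fx=6,fy=6,interpolation=cv2.INTER_CUBIC))
print(r(36,66,-4),r(36,66,3))
E
```

```text
time: 8.62
position: [0.5357, 0.2743, 0.2022]
tool_rot: [0.555, -0.442, 0.439, -0.551]
ft_force: [-0.4, -0.6, -1.4]
grip_width: 0.0161
t 8.625 cmd [0.5378 0.2755 0.205 ] meas [0.5357 0.2743 0.2022] err mm [-2.0607 -1.2568 -2.7893] roterr [-0.3818  0.0226 -0.0494] yaw 12.935576444080581 F [-0.3673 -0.6199 -1.3755] w 0.016105297364236205 q6 0.062352917387464755
[-0.     0.078  0.     0.    -0.     0.   ] [-0.     0.092  0.     0.    -0.     0.   ]
```

View pics/h6.png

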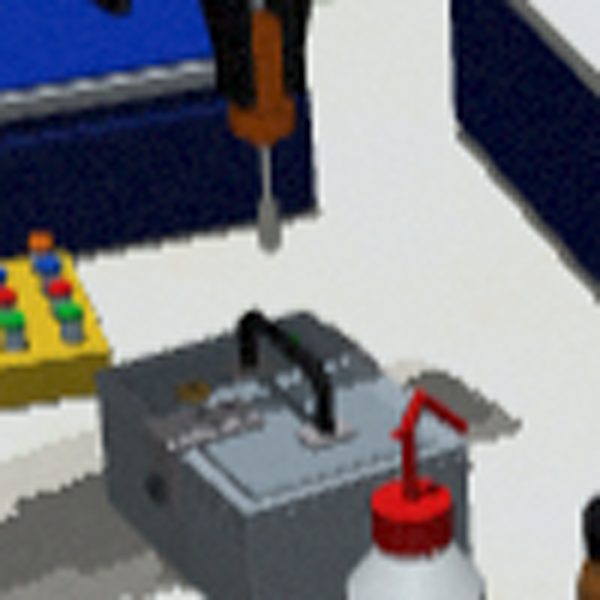

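The view is clear above the start, with the box in place. I descend gently to 3 mm of foam compression.

```bash
python3 -m crank '[[0,0.01,0,0,0,0,-1],[0,0.03,0,0,0,0,-1],[0,0.05,0,0,0,0,-1],[0,0.066,0,0,0,0,-1],[0,0.076,0,0,0,0,-1],[0,0.082,0,0,0,0,-1],[0,0.086,0,0,0,0,-1],[0,0.089,0,0,0,0,-1],[0,0.092,0,0,0,0,-1],[0,0.092,0,0,0,0,-1]]'
python3 - <<'E'
from wp import *
done([0,.092,0,0,0,0])
# 82 mm down the green side at 3.75 mm/row
for x in (36,-1.5,-39,-46): print(x,r(x,66))
s=vision.camera('side');cv2.imwrite("pics/h7.png",cv2.resize(s[150:250,220:320],None,fx=6,fy=6,interpolation=cv2.INTER_CUBIC))
E
```

```text
time: 9.93
position: [0.5382, 0.2757, 0.1587]
tool_rot: [-0.553, 0.44, -0.44, 0.553]
ft_force: [-0.0, -0.2, 1.2]
grip_width: 0.0157
t 9.925 cmd [0.5378 0.2755 0.159 ] meas [0.5382 0.2757 0.1587] err mm [ 0.4036  0.2123 -0.2938] roterr [0.0238 0.0039 0.0008] yaw 12.954449837417442 F [-0.0186 -0.242   1.209 ] w 0.015650091113689018 q6 0.06277483950961184
36 [-0. -0.  0.  0. -0.  0.]
-1.5 [-0.003  -0.     -0.0749  0.     -0.      0.    ]
-39 [-0.0059 -0.     -0.1499  0.     -0.      0.    ]
-46 [-0.0065 -0.     -0.1638  0.     -0.      0.    ]
```

View pics/h7.png

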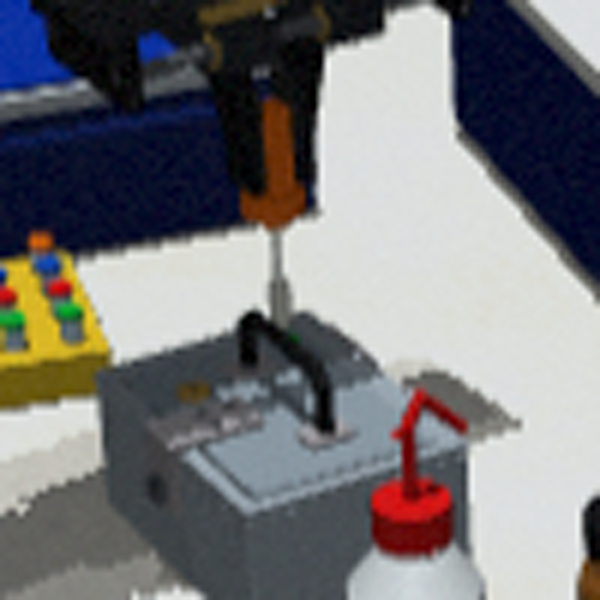

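Contact is on, at about 1.2 N. Wiping down the green side at 3.75 mm per row.

```bash
python3 -m crank '[[-0.0002,0,-0.004,0,0,0,-1],[-0.0005,0,-0.0115,0,0,0,-1],[-0.0007,0,-0.019,0,0,0,-1],[-0.001,0,-0.0265,0,0,0,-1],[-0.0013,0,-0.034,0,0,0,-1],[-0.0016,0,-0.0415,0,0,0,-1],[-0.0019,0,-0.049,0,0,0,-1],[-0.0022,0,-0.0565,0,0,0,-1],[-0.0025,0,-0.064,0,0,0,-1],[-0.0028,0,-0.0715,0,0,0,-1]]'
python3 - <<'E'
from wp import *
done([-.0028,0,-.0715,0,0,0])
print(r(-46,66))
E
```

```text
time: 11.22
position: [0.5027, 0.269, 0.1585]
tool_rot: [0.553, -0.44, 0.44, -0.553]
ft_force: [1.2, 0.4, -0.2]
grip_width: 0.0156
t 11.225 cmd [0.5027 0.2689 0.159 ] meas [0.5027 0.269  0.1585] err mm [ 0.0201  0.127  -0.4664] roterr [-0.0014  0.0032  0.0008] yaw 12.955144285278017 F [ 1.1844  0.3565 -0.2191] w 0.015581379031278781 q6 0.06928801633934406
[-0.0037 -0.     -0.0923  0.     -0.      0.    ]
```

```bash
python3 -m crank '[[-0.0003,0,-0.0075,0,0,0,-1],[-0.0006,0,-0.015,0,0,0,-1],[-0.0009,0,-0.0225,0,0,0,-1],[-0.0012,0,-0.03,0,0,0,-1],[-0.0015,0,-0.0375,0,0,0,-1],[-0.0018,0,-0.045,0,0,0,-1],[-0.0021,0,-0.0525,0,0,0,-1],[-0.0024,0,-0.06,0,0,0,-1],[-0.0027,0,-0.0675,0,0,0,-1],[-0.003,0,-0.075,0,0,0,-1]]'
python3 - <<'E'
from wp import *
done([-.003,0,-.075,0,0,0])
print(r(-46,66)); print(r(-46,20))
E
```

```text
time: 12.48
position: [0.4658, 0.2621, 0.1586]
tool_rot: [0.553, -0.44, 0.44, -0.553]
ft_force: [0.9, 0.2, 0.1]
grip_width: 0.0156
t 12.475 cmd [0.4658 0.2619 0.159 ] meas [0.4658 0.2621 0.1586] err mm [ 0.0076  0.1395 -0.4393] roterr [ 0.0005 -0.002  -0.0009] yaw 12.960348374300086 F [0.8786 0.1565 0.1252] w 0.015635727707464013 q6 0.07710145500888844
[-0.0007 -0.     -0.0173  0.     -0.      0.    ]
[ 0.0912 -0.     -0.021   0.     -0.      0.    ]
```

```bash
python3 -m crank '[[-0.0003,0,-0.0075,0,0,0,-1],[-0.0006,0,-0.0135,0,0,0,-1],[-0.0007,0,-0.0173,0,0,0,-1],[0.004,0,-0.0175,0,0,0,-1],[0.0115,0,-0.0178,0,0,0,-1],[0.019,0,-0.0181,0,0,0,-1],[0.0265,0,-0.0184,0,0,0,-1],[0.034,0,-0.0187,0,0,0,-1],[0.0415,0,-0.019,0,0,0,-1],[0.049,0,-0.0193,0,0,0,-1]]'
python3 - <<'E'
from wp import *
done([.049,0,-.0193,0,0,0])
print(r(-46,20)); print(r(-46,20,-16)); print(r(-46,-20,-16)); print(r(-46,-20));
E
```

```text
time: 13.72
position: [0.4622, 0.2358, 0.1586]
tool_rot: [-0.553, 0.44, -0.44, 0.553]
ft_force: [0.5, 0.7, 1.9]
grip_width: 0.0155
t 13.725 cmd [0.4619 0.2359 0.159 ] meas [0.4622 0.2358 0.1586] err mm [ 0.3888 -0.0908 -0.4145] roterr [ 0.0089  0.0056 -0.0018] yaw 12.952762513599813 F [0.5269 0.6596 1.9178] w 0.015520025236993517 q6 0.03010885540866377
[ 0.0423 -0.     -0.0017  0.     -0.      0.    ]
[ 0.0423 -0.038  -0.0017  0.     -0.      0.    ]
[ 0.1222 -0.038  -0.0048  0.     -0.      0.    ]
[ 0.1222 -0.     -0.0048  0.     -0.      0.    ]
```

```bash
python3 -m crank '[[0.0075,0,-0.0003,0,0,0,-1],[0.015,0,-0.0006,0,0,0,-1],[0.0225,0,-0.0009,0,0,0,-1],[0.03,0,-0.0012,0,0,0,-1],[0.037,0,-0.0015,0,0,0,-1],[0.0418,0,-0.0017,0,0,0,-1],[0.0423,0,-0.0017,0,0,0,-1],[0.0423,-0.01,-0.0017,0,0,0,-1],[0.0423,-0.025,-0.0017,0,0,0,-1],[0.0423,-0.038,-0.0017,0,0,0,-1]]'
python3 - <<'E'
from wp import *
done([.0423,-.038,-.0017,0,0,0])
print(r(-46,-20,-16)); print(r(-46,-20));
s=vision.camera('side');cv2.imwrite("pics/h8.png",cv2.resize(s[150:250,220:320],None,fx=6,fy=6,interpolation=cv2.INTER_CUBIC))
E
```

```text
time: 14.98
position: [0.4662, 0.2154, 0.1782]
tool_rot: [-0.553, 0.44, -0.44, 0.553]
ft_force: [-0.2, 0.1, 0.3]
grip_width: 0.0159
t 14.975 cmd [0.4658 0.2151 0.178 ] meas [0.4662 0.2154 0.1782] err mm [0.3983 0.2739 0.1865] roterr [ 0.03   -0.0117 -0.0035] yaw 12.970032010523543 F [-0.2039  0.1158  0.3429] w 0.01585661658866195 q6 -0.0114090286247739
[ 0.0799 -0.     -0.0031  0.     -0.      0.    ]
[ 0.0799  0.038  -0.0031  0.     -0.      0.    ]
```

View pics/h8.png

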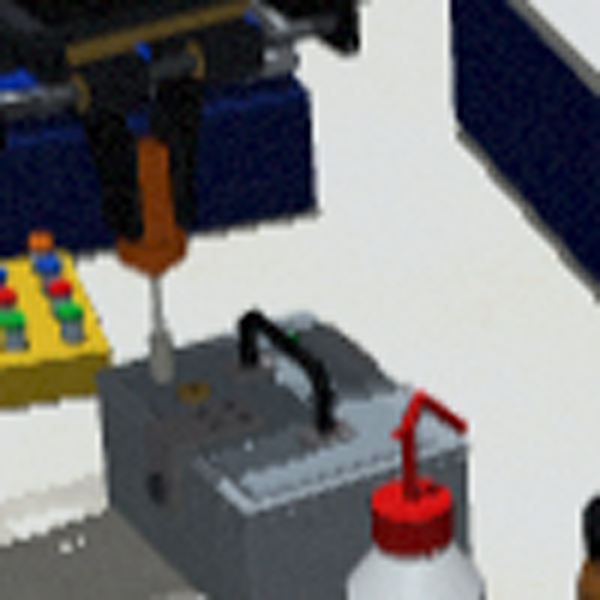

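The head is lifted at (162,375), just on the green side of the hasp, and the box hasn't moved. Crossing over and setting down.

```bash
python3 -m crank '[[0.014,0,-0.0005,0,0,0,-1],[0.034,0,-0.0013,0,0,0,-1],[0.054,0,-0.0021,0,0,0,-1],[0.072,0,-0.0028,0,0,0,-1],[0.0799,0,-0.0031,0,0,0,-1],[0.0799,0.004,-0.0031,0,0,0,-1],[0.0799,0.015,-0.0031,0,0,0,-1],[0.0799,0.026,-0.0031,0,0,0,-1],[0.0799,0.034,-0.0031,0,0,0,-1],[0.0799,0.038,-0.0031,0,0,0,-1]]'
python3 - <<'E'
from wp import *
done([.0799,.038,-.0031,0,0,0])
print(r(-46,-66)); print(r(36,-66));
E
```

```text
time: 16.27
position: [0.4732, 0.1761, 0.1582]
tool_rot: [0.553, -0.441, 0.44, -0.553]
ft_force: [0.6, 0.7, 0.2]
grip_width: 0.0159
t 16.275 cmd [0.4732 0.1758 0.159 ] meas [0.4732 0.1761 0.1582] err mm [ 0.0086  0.3057 -0.8249] roterr [-0.0435 -0.0132  0.0072] yaw 12.971570563121123 F [0.5628 0.7027 0.2471] w 0.015904034196634574 q6 -0.09185326754737416
[ 0.0919 -0.     -0.0036  0.     -0.      0.    ]
[ 0.0984 -0.      0.1602  0.     -0.      0.    ]
```

```bash
python3 -m crank '[[0.004,0,-0.0002,0,0,0,-1],[0.0115,0,-0.0005,0,0,0,-1],[0.019,0,-0.0007,0,0,0,-1],[0.0265,0,-0.001,0,0,0,-1],[0.034,0,-0.0013,0,0,0,-1],[0.0415,0,-0.0016,0,0,0,-1],[0.049,0,-0.0019,0,0,0,-1],[0.0565,0,-0.0022,0,0,0,-1],[0.064,0,-0.0025,0,0,0,-1],[0.0715,0,-0.0028,0,0,0,-1]]'
python3 - <<'E'
from wp import *
done([.0715,0,-.0028,0,0,0])
print(r(-46,-66)); print(r(36,-66));
s=vision.camera('side');cv2.imwrite("pics/h9.png",cv2.resize(s[150:250,220:320],None,fx=6,fy=6,interpolation=cv2.INTER_CUBIC))
E
```

```text
time: 17.52
position: [0.4802, 0.1406, 0.1586]
tool_rot: [-0.553, 0.44, -0.44, 0.553]
ft_force: [-0.3, 0.2, 0.4]
grip_width: 0.016
t 17.525 cmd [0.4799 0.1407 0.159 ] meas [0.4802 0.1406 0.1586] err mm [ 0.2942 -0.04   -0.4489] roterr [-0.0007 -0.0002  0.0013] yaw 12.958550484046851 F [-0.3318  0.2422  0.393 ] w 0.016001632218437065 q6 -0.1650417696198733
[ 0.0204 -0.     -0.0008  0.     -0.      0.    ]
[ 0.0269 -0.      0.163   0.     -0.      0.    ]
```

View pics/h9.png

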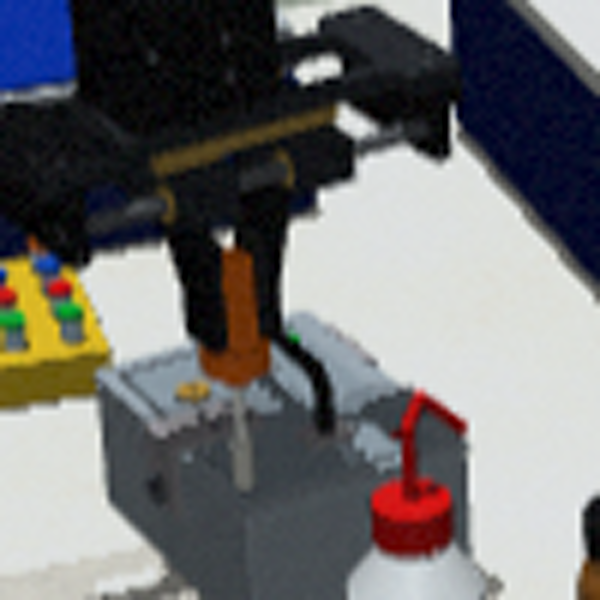

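The head bottom is at (242,488), on the seam line just before corner 2. I continue round the corner.

```bash
python3 -m crank '[[0.0075,0,-0.0003,0,0,0,-1],[0.0145,0,-0.0006,0,0,0,-1],[0.0204,0,-0.0008,0,0,0,-1],[0.0206,0,0.004,0,0,0,-1],[0.0209,0,0.0115,0,0,0,-1],[0.0212,0,0.019,0,0,0,-1],[0.0215,0,0.0265,0,0,0,-1],[0.0218,0,0.034,0,0,0,-1],[0.0221,0,0.0415,0,0,0,-1],[0.0224,0,0.049,0,0,0,-1]]'
python3 - <<'E'
from wp import *
done([.0224,0,.049,0,0,0])
print(r(36,-66));
E
```

```text
time: 18.82
position: [0.5068, 0.1355, 0.1585]
tool_rot: [0.553, -0.44, 0.44, -0.553]
ft_force: [-0.5, 0.0, 0.5]
grip_width: 0.0158
t 18.825 cmd [0.5063 0.1352 0.159 ] meas [0.5068 0.1355 0.1585] err mm [ 0.5083  0.2465 -0.4602] roterr [-0.0012  0.0001  0.0003] yaw 12.958210189026707 F [-0.5169  0.0455  0.4575] w 0.0157882165863214 q6 -0.17815669542914125
[ 0.0045 -0.      0.114   0.     -0.      0.    ]
```

```bash
python3 -m crank '[[0.0003,0,0.0075,0,0,0,-1],[0.0006,0,0.015,0,0,0,-1],[0.0009,0,0.0225,0,0,0,-1],[0.0012,0,0.03,0,0,0,-1],[0.0015,0,0.0375,0,0,0,-1],[0.0018,0,0.045,0,0,0,-1],[0.0021,0,0.0525,0,0,0,-1],[0.0024,0,0.06,0,0,0,-1],[0.0027,0,0.0675,0,0,0,-1],[0.003,0,0.075,0,0,0,-1]]'
python3 - <<'E'
from wp import *
done([.003,0,.075,0,0,0])
print(r(36,-66));
E
```

```text
time: 20.08
position: [0.5436, 0.1424, 0.1585]
tool_rot: [0.553, -0.44, 0.44, -0.553]
ft_force: [-0.8, -0.8, 1.1]
grip_width: 0.016
t 20.075 cmd [0.5431 0.1422 0.159 ] meas [0.5436 0.1424 0.1585] err mm [ 0.4962  0.2331 -0.4656] roterr [-0.0025 -0.0001  0.0003] yaw 12.95844015039521 F [-0.8435 -0.8118  1.0657] w 0.016029460550020615 q6 -0.16878841663233507
[ 0.0015 -0.      0.039   0.     -0.      0.    ]
```

```bash
python3 -m crank '[[0.0003,0,0.0075,0,0,0,-1],[0.0006,0,0.015,0,0,0,-1],[0.0009,0,0.0225,0,0,0,-1],[0.0012,0,0.03,0,0,0,-1],[0.0015,0,0.0365,0,0,0,-1],[0.0015,0,0.039,0,0,0,-1],[0.0015,0,0.039,0,0,0,-1],[0.0015,-0.01,0.039,0,0,0,-1],[0.0015,-0.04,0.039,0,0,0,-1],[0.0015,-0.1,0.039,0,0,0,-1]]'
python3 - <<'E'
from wp import *
done([.0015,-.1,.039,0,0,0])
s=vision.camera('side');cv2.imwrite("pics/side10.png",s)
cv2.imwrite("pics/h10.png",cv2.resize(s[150:250,220:320],None,fx=6,fy=6,interpolation=cv2.INTER_CUBIC))
print(row([.5243,-.1736,.30],Q))
E
```

```text
time: 21.32
position: [0.5618, 0.1459, 0.2088]
tool_rot: [0.554, -0.441, 0.44, -0.553]
ft_force: [0.7, -1.0, 0.7]
grip_width: 0.0157
t 21.325 cmd [0.5623 0.1458 0.209 ] meas [0.5618 0.1459 0.2088] err mm [-0.4931  0.0811 -0.1898] roterr [-0.1369  0.0053  0.0213] yaw 12.953058228886581 F [ 0.7457 -0.9766  0.6633] w 0.015677872773801046 q6 -0.16438364480818798
[ 0.6055 -0.182  -0.2173  0.     -0.      0.    ]
```

View pics/h10.png

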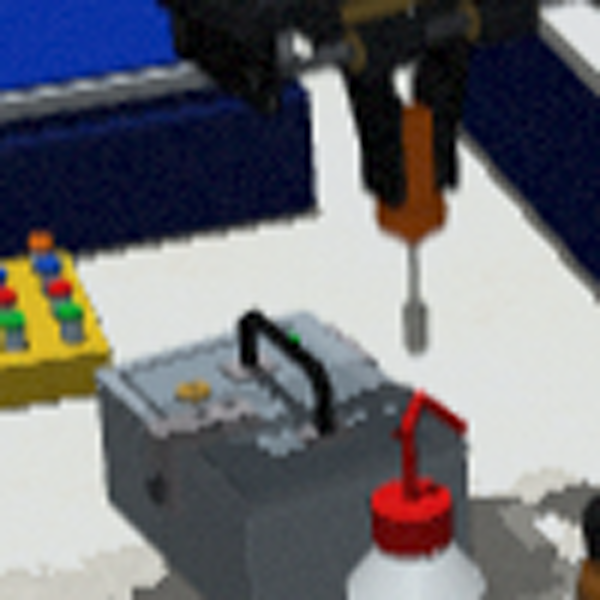

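The wipe is done and the box corners are at the same pixels as before. I lift fully and carry the swab back over the rack.

```bash
python3 -m crank '[[0,-0.1,0,0,0,0,-1],[0.01,-0.182,-0.004,0,0,0,-1],[0.07,-0.182,-0.025,0,0,0,-1],[0.16,-0.182,-0.057,0,0,0,-1],[0.26,-0.182,-0.093,0,0,0,-1],[0.36,-0.182,-0.129,0,0,0,-1],[0.46,-0.182,-0.165,0,0,0,-1],[0.55,-0.182,-0.197,0,0,0,-1],[0.595,-0.182,-0.2135,0,0,0,-1],[0.6055,-0.182,-0.2173,0,0,0,-1]]'; python3 -m crank '[[0,0,0,0,0,0,-1],[0,0,0,0,0,0,-1],[0,0,0,0,0,0,-1]]';python3 - <<'E'
from wp import *
done([.6055,-.182,-.2173,0,0,0])
s=vision.camera('side');cv2.imwrite("pics/side11.png",s)
cv2.imwrite("pics/h11.png",cv2.resize(s[180:330,265:365],None,fx=4,fy=4,interpolation=cv2.INTER_CUBIC))
print(row([.5243,-.1736,.108],Q)); print(proj('side',[.5243,-.1736,.208]))
th=np.radians(np.arange(0,360,1))
# predicted rim if tube at home position
for dz,rr in((.078,.015),(.078,.012)):
    P=np.array([proj('side',[.5243+rr*np.cos(a),-.1736+rr*np.sin(a),dz]) for a in th]); print(rr,P.min(0),P.max(0))
E
```

```text
time: 22.62
position: [0.5244, -0.1749, 0.3001]
tool_rot: [-0.553, 0.441, -0.442, 0.553]
ft_force: [0.3, 0.4, -0.8]
grip_width: 0.016
time: 23.0
position: [0.5247, -0.1722, 0.2997]
tool_rot: [-0.554, 0.44, -0.44, 0.554]
ft_force: [0.5, 0.4, -0.0]
grip_width: 0.0159
t 23.0 cmd [ 0.5243 -0.1736  0.3   ] meas [ 0.5247 -0.1722  0.2997] err mm [ 0.4086  1.3546 -0.3462] roterr [ 0.0068 -0.0938  0.0096] yaw 13.052112159447475 F [ 0.4886  0.4262 -0.0265] w 0.01589580456939808 q6 -0.7474958241672013
[ 0.      0.384  -0.0001  0.     -0.      0.    ]
[321.0866 241.6223]
0.015 [314.6303 288.8015] [328.563 297.183]
0.012 [316.0234 289.6245] [327.1693 296.3294]
```

View pics/h11.png

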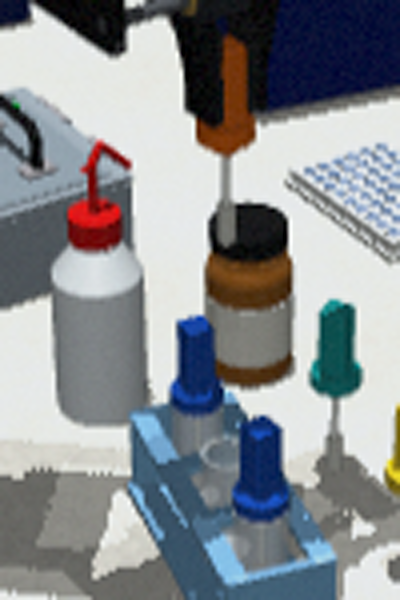

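The jaws are over the tube. The rim seen earlier (left edge u=314.3, top v=288.4) matches the prediction (314.6, 288.8) within 1 mm. I insert the swab.

```bash
python3 -m crank '[[0,0.03,0,0,0,0,-1],[0,0.09,0,0,0,0,-1],[0,0.14,0,0,0,0,-1],[0,0.18,0,0,0,0,-1],[0,0.22,0,0,0,0,-1],[0,0.26,0,0,0,0,-1],[0,0.3,0,0,0,0,-1],[0,0.33,0,0,0,0,-1],[0,0.35,0,0,0,0,-1],[0,0.364,0,0,0,0,-1]]'; python3 -m crank '[[0,0.006,0,0,0,0,-1],[0,0.011,0,0,0,0,-1],[0,0.015,0,0,0,0,-1],[0,0.018,0,0,0,0,-1],[0,0.02,0,0,0,0,-1],[0,0.02,0,0,0,0,-1],[0,0.02,0,0,0,0,-1]]';python3 - <<'E'
from wp import *
done([0,.384,0,0,0,0])
s=vision.camera('side');cv2.imwrite("pics/side12.png",s)
cv2.imwrite("pics/h12.png",cv2.resize(s[230:330,275:355],None,fx=6,fy=6,interpolation=cv2.INTER_CUBIC))
E
```

```text
time: 24.3
position: [0.5246, -0.1734, 0.117]
tool_rot: [0.553, -0.44, 0.44, -0.553]
ft_force: [-0.1, -0.1, -0.9]
grip_width: 0.0158
time: 25.18
position: [0.5246, -0.1734, 0.1076]
tool_rot: [-0.553, 0.44, -0.44, 0.553]
ft_force: [0.1, -0.2, -0.8]
grip_width: 0.0157
t 25.175 cmd [ 0.5243 -0.1736  0.108 ] meas [ 0.5246 -0.1734  0.1076] err mm [ 0.2756  0.1763 -0.4022] roterr [ 0.0028 -0.0004 -0.0028] yaw 12.958703957587549 F [ 0.0689 -0.2468 -0.7792] w 0.015702606776772356 q6 -0.7476928507599094
```

View pics/h12.png

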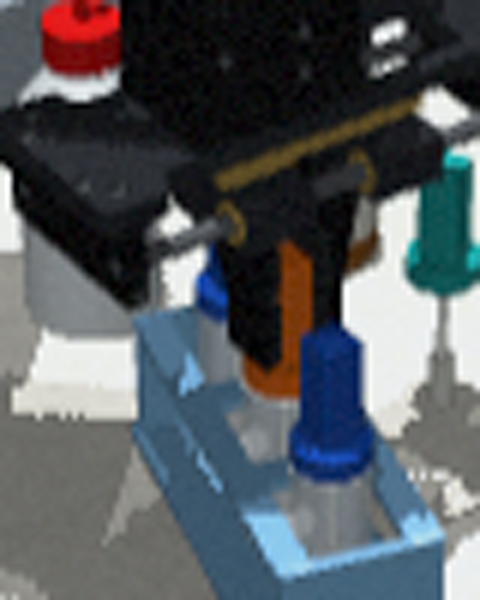

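The cap sits on the rim at (272,385). Now release, then back off upward.

```bash
python3 -m crank '[[0,0,0,0,0,0,-0.4],[0,0,0,0,0,0,-0.2],[0,0,0,0,0,0,0.2],[0,0,0,0,0,0,0.2],[0,0,0,0,0,0,0.2],[0,0,0,0,0,0,0.2]]'; python3 -m crank '[[0,-0.01,0,0,0,0,0.2],[0,-0.04,0,0,0,0,0.2],[0,-0.09,0,0,0,0,0.2],[0,-0.16,0,0,0,0,0.2],[0,-0.23,0,0,0,0,0.2],[0,-0.3,0,0,0,0,0.2],[0,-0.32,0,0,0,0,0.2],[0,-0.32,0,0,0,0,0.2]]';python3 - <<'E'
from wp import *
done([0,-.32,0,0,0,0])
s=vision.camera('side');cv2.imwrite("pics/side13.png",s)
a=cv2.imread("pics/side1.png")
z=lambda i:cv2.resize(i[250:350,285:355],None,fx=5.5,fy=5.5,interpolation=cv2.INTER_CUBIC)
cv2.imwrite("pics/h13.png",np.hstack([z(cv2.imread("pics/side0.png")),z(s)]))
E
```

```text
time: 25.98
position: [0.5246, -0.1734, 0.1076]
tool_rot: [0.553, -0.44, 0.44, -0.553]
ft_force: [0.5, -0.1, -1.1]
grip_width: 0.0514
time: 26.98
position: [0.5246, -0.1734, 0.2682]
tool_rot: [-0.553, 0.44, -0.441, 0.553]
ft_force: [-0.3, -0.5, -0.3]
grip_width: 0.0522
t 26.975 cmd [ 0.5243 -0.1736  0.268 ] meas [ 0.5246 -0.1734  0.2682] err mm [0.2475 0.1762 0.1577] roterr [ 0.0588  0.0027 -0.0544] yaw 12.955626754634936 F [-0.2938 -0.5268 -0.3204] w 0.05217850482453175 q6 -0.7476708406821564
```

View pics/h13.png

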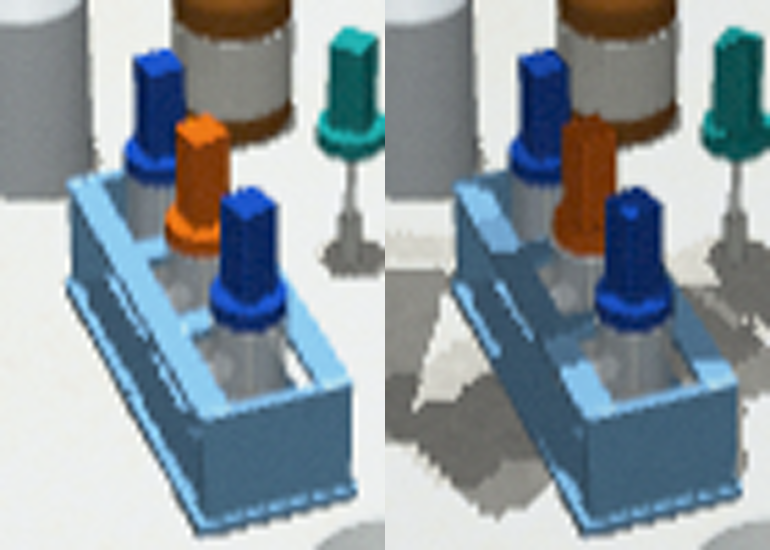

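View pics/side13.png

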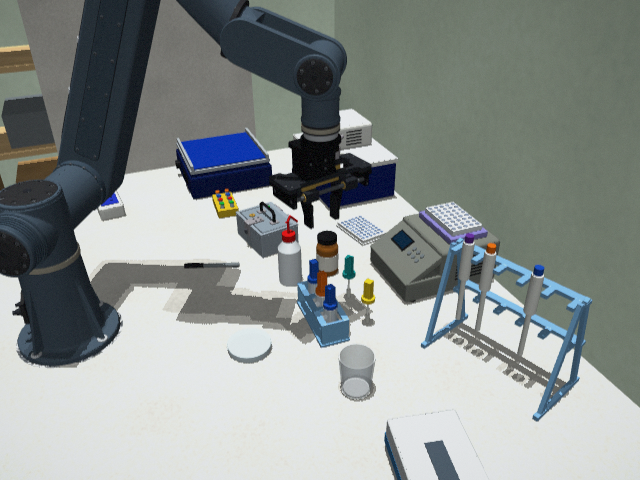

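The before and after crops match: the orange cap sits on the rim at the same height (v≈232 in the crop), standing upright, with the blue swabs unmoved. One check that the box hasn't moved, then I hand in.

Run:
```python
from h import *
t=vision.camera('top'); cv2.imwrite("pics/top14.png",t); t0=cv2.imread("pics/top0.png")
for n,x0,y0,x1,y1 in[('box',205,232,275,292),('bottle',303,245,330,280),('jar',304,215,330,244),('teal',355,218,372,237)]:
    a,b=[cv2.cvtColor(i[y0:y1,x0:x1],cv2.COLOR_BGR2GRAY).astype(np.float32) for i in(t0,t)]
    print(n,cv2.phaseCorrelate(a,b))
print([c[1] for c in cen(t,(15,90,60),(32,255,255),(205,230,275,295))[:1]], 'time',robot.get_obs()['time'])
robot.hand_in()
```

```text
box ((0.0037982714723270306, -0.04074047250346524), 0.9175602029871057)
bottle ((0.5400544669078151, 0.1531089250955624), 0.874754927776478)
jar ((0.5234350512265973, 0.005152544383413726), 0.9987330387403935)
teal ((0.8240246025372624, -0.27507626410654673), 0.5707864956723319)
[[228.16, 274.16]] time 27.075
the job is handed in; nothing more can be done
```

I wiped the orange-capped swab's head along the whole seam in one round, put it back in its middle tube and let go. I handed in at about 27 s. The wipe ran from the green dot, down that side, round the front, over the hasp without touching it, and up to the red dot. It went at about 3 cm/s, with the foam pressed in about 3 mm, which should be about 1 N.

**Last checks:**
- **Swab:** in the before-and-after side pictures its cap sits on the tube rim at the same height, upright and clear of the open jaws.
- **Box:** it shifted less than 0.05 px in the top picture, and the brass lock is at exactly the same pixel.
- **Blue swabs:** they look unmoved in the side picture.

**Less certain:**
- **Seam position:** the two cameras disagreed by 1–2 mm, so I used a value between them. I saw the head on the seam only in the side pictures, and couldn't confirm it from above because the arm was in the way.
- **Contact force:** the force reading wandered by about 1 N, as much as the contact itself. So contact along the seam rests mostly on the measured height, which stayed within 1 mm of what I commanded.
- **Other items:** the same shift check gave 0.5 px for the bottle and jar, and 0.8 px with a weak match for the turquoise swab. I put this down to small crops and arm shadow, since the arm never came near the bottle or jar and no contact showed, but I didn't check further. I checked the remaining items only by eye, in the last side picture.

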